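# Bottle a residue swab and scan its tube

### The arm

A 6-joint arm with a two-finger parallel gripper is mounted at the origin on a cart in front of the work surface, level with it; the furniture and walls round the work are solid. World frame = base frame: x ahead of the robot, y to its left, z up, the work surface at z = 0. Lengths are in m, angles in degrees, forces in N, time in s.
With the tool pointing down it reaches from about 0.375 to 0.9 m from the base axis. Payload 3.1 kg.
Tool frame: the origin (TCP) lies midway between the tips of the shut fingers; the grasp point (between the pads) lies 19 mm behind it; z points along the fingers, y is the line along which they close (so a half turn about z gives the same grasp; the last joint's range is limited). The gripper opens to 87 mm and grips with 3 to 60 N. Pads are 19 mm wide; open, the fingers measure 117 mm over their backs; the gripper's body (75 mm by 190 mm) begins 51 mm behind the grasp point.
Start: joints at [-76.862, 30.224, 82.088, -0, 67.689, -10.227], TCP at [0.248, -0.574, 0.223] pointing down, gripper open.
Joint ranges: [-176.69, 176.69], [-43.24, 126.21], [12.49, 139.97], [-82, 262], [0, 151.66], [-163.58, 163.58]. Speed limits (degrees/s): [159.86, 159.86, 180, 180, 180, 180].

### API

Orientations are given as a 3x3 rotation matrix whose columns are the frame's x, y, z axes.
In Python, from rig import bot gives the robot as it stands.
- The arm moves only by the tool drive_effector, called after "Call:" in YAML: its name, and indented under it one key for each argument. Schema: {"type":"object","properties":{"rows":{"type":"array","items":{"type":"object","properties":{"sx":{"type":"number"},"sy":{"type":"number"},"sz":{"type":"number"},"ax":{"type":"number"},"ay":{"type":"number"},"az":{"type":"number"},"aperture":{"type":"number"}},"additionalProperties":false,"required":["aperture"]},"minItems":1,"maxItems":20},"only":{"type":"string"},"quiet":{"type":"boolean"},"lines":{"type":"string"}},"required":["rows"],"additionalProperties":false}. rows is a list of rows, 1 to 20 of them, each an object with the fields sx, sy, sz (the shift in units of 5 mm), ax, ay, az (a rotation vector in degrees), aperture (the opening from 0.0 (shut) to 1.0 (fully open)); a field left out counts as zero (the opening has to be given); each row is the pose to reach, as a shift and turn from the pose commanded when the call began, along the tool's axes at that moment; what a row does not reach only later rows make up. A row lasts 1/10 s, in which the tool goes at most 0.05 m and 8.59 degrees, less where a joint would pass 70% of its speed; a pose out of reach is approached as far as the arm can. The fingers move at their own pace and stop on an object; the grip force is fixed at half the most. Time passes only in rows, so rows that do not move let the fingers close. The tool returns the time, the measured TCP pose, the force, the opening and the grip force at its end. only (a regular expression) keeps the lines of the reply that match it, lines (a string "A,B") keeps lines A to B, and quiet returns only ok. Input that does not fit is refused with a message, and nothing moves.
- bot.read_state(): the state, without advancing time (a new reading comes with each control period).
- bot.capture(name): name is "side" or "top"; returns a dict with "color" (420x560x3 uint8, red, green, blue), "K" (3x3 intrinsics, pixels), "D" ([k1, k2, p1, p2, k3] as OpenCV has them; the pictures are not rectified), "view" (4x4, takes a point from world to camera coordinates). Camera axes: x right, y up, looking along -z (the intrinsics and any distortion apply to the point x, -y, -z); pixel columns grow to the right and rows downward; lengths in m; the calibration is good to about 2 mm. A picture is of the moment at which its call begins. There is no depth.
- bot.hand_in(): hands the job in; it is judged then, once.
The state is a dict: "time_s": time; "joint_positions": joint angles; "qvel": joint speeds; "tau": joint torques, N m; "position": TCP position; "tcp_rot": TCP orientation; "force": force on the tool from outside, world axes, zero at the start; "moment": the same for the moment, N m; "opening": opening from 0.0 (shut) to 1.0 (fully open); "grasp_force": force on a finger pad.
Only numpy, scipy, OpenCV 4.12 (cv2) and the standard library are available. Lean on these libraries where they do the work, as an engineer would, in place of code of your own. Each camera call takes 0.05 s, during which the arm holds its last target. There are 200 camera calls.

### The job

Take the blue-capped swab out of its stand and push it straight down into the blue-collared tube in the rack until its cap sits fully home on the tube's rim, then let go. After that pick up the hand scanner, point its red window squarely at the white label of that tube from about 10 cm and hold it steady there for a second, touching no tube with it, and lay it back flat in its cradle. Leave the yellow-collared tube, its stopper and the other things on the bench alone.

Things in the scene. Friction and masses are not known exactly. Their poses are not given: they have to be found in the camera images.
- swab: Residue swab, loose, 125 mm long, 30 g, standing upright in the stand: a white rod 9 mm thick and 85 mm long with a solid blue round cap above it (24 mm across, 40 mm tall). Origin at the lower tip of the rod, z up along the rod to the cap. It can lean up to 2 degrees in the stand.
- swab_grip (a point): Point on the swab's axis in its cap, 107 mm above the tip (18 mm under the cap's top): the height to grip. Stands about 117 mm above the bench at the start.
- swab_shoulder (a point): Centre of the underside of the swab's cap, 85 mm above the tip: this face comes to rest on the tube's rim.
- stand: Fixed swab stand: steel foot 56 mm across with a black upright sleeve (25 mm outside, bore 11 mm, its open top 50 mm above the bench, its floor 10 mm above the bench). Origin at the centre of the foot on the bench. The swab's tip rests on the sleeve's floor.
- rack: Fixed grey tube rack, 106 mm (its x) by 50 mm (its y) by 40 mm high with two sockets 28 mm wide 56 mm apart along its x axis, each holding one tube. Origin under its centre on the bench. Rack and scanner cradle stand at oppopoint ends of the bench, either way round, so the scanner may need half a turn to face the tube.
- tube_blue: Tube with the blue collar, loose but standing in one of the rack's sockets (either one): 116 mm tall, 26 mm outside, bore 15 mm, widening to 20 mm within the top 8 mm; clear foot, white label band all round, blue collar at the mouth (31 mm across). Origin at the centre of its underside (4 mm above the bench), z up.
- tube_blue_rim (a point): Centre of the mouth of the blue-collared tube, in the plane of its rim, 120 mm above the bench.
- tube_blue_label (a point): Middle of the blue-collared tube's white label band, on the tube's axis, 84 mm above the bench. The label runs all round the tube and is 36 mm high, so it can be read from any side.
- stopper_blue (a joint): Black stopper inside the blue-collared tube, pushed down by the swab's tip, metres downward. At 0 its top lies 45 mm below the rim; it starts at 0 to 8 mm, slides with 3 N of friction, stays where it is left and reads 40 mm when the swab's cap sits on the rim (its end stop is at 45 mm). The swab's own weight does not move it.
- tube_yellow: The same kind of tube with a yellow collar, in the rack's other socket. Leave it alone.
- stopper_yellow (a joint): The black stopper in the yellow-collared tube, metres downward. Leave it alone.
- scanner: Hand scanner, loose, a white box with black nose lying in its cradle: 100 mm long (its x), 46 mm wide (its y), 37 mm high, 150 g; x points along it to the nose with the red window, the orange key is on top. Origin at the centre of its underside. Grip across its width at the origin, about 20 to 25 mm above the underside.
- scanner_window (a point): Centre of the red window, on the scanner's nose 50 mm ahead of the scanner's origin and 19 mm above its underside, axes as the scanner; it looks along the scanner's x.
- cradle: Fixed shallow grey tray, outside 114 mm (its x) by 60 mm (its y) by 12 mm high, walls 3 mm, floor 3 mm; the scanner lies on its floor with 4 mm play at either end and side, nose towards the cradle's +x at the start. Origin under its centre on the bench.
- video_microscope: Fixed video microscope behind the stand. Black base 56 mm high, its front edge about 100 mm in front of the origin; column and optics up to 490 mm high, reaching about 60 mm in front of the origin from 0.2 m up. Origin under its middle on the bench. Carry things across the bench in front of it, with the gripper at least 0.17 m in front of its origin.
- reel: Grey reel with white winding, loose, 52 mm across and 30 mm high, standing at the back right between the microscope and the grinding machine. Leave it alone.
- mount_jar: White jar with black lid, loose, 58 mm across and 86 mm high, standing behind the microscope. Leave it alone.

How it is judged (in metres and radians):
On the way, in this order (a step that is already met when the one before it is completed fails the run):
1. the swab has been lifted clear of its stand (z of swab in the frame of stand above 0.06 m), for 0.1 s.
2. the swab is pushed home in the blue-collared tube, its stopper driven down, and let go (horizontal distance between swab_shoulder and tube_blue_rim below 0.005 m and z of swab_shoulder in the frame of tube_blue_rim between -0.004 and 0.004 m and value of joint stopper_blue above 0.034 m and angle between the z axis of swab and the z axis of tube_blue, either way round below 0.12 rad and contact force between the fingers and swab below 0.2 N), for 0.2 s.
3. the scanner is held still with its window 50 to 150 mm from the tube's axis and pointing at the label's middle within 15 mm, for one second (x of tube_blue_label in the frame of scanner_window between 0.05 and 0.15 m and y of tube_blue_label in the frame of scanner_window between -0.015 and 0.015 m and z of tube_blue_label in the frame of scanner_window between -0.015 and 0.015 m and linear speed of scanner below 0.03 m/s and angular speed of scanner below 0.2 rad/s), for 1 s.
At the end, for the whole second after the job is handed in: The swab stands in the blue-collared tube, let go, its cap within 4 mm of the rim in height, 5 mm sideways and 0.12 rad, the stopper pushed down at least 34 mm; that tube stands upright in the rack; the scanner lies flat and still in its cradle, within 10 mm of the cradle's centre, let go (all of step 2 and horizontal distance between tube_blue and rack below 0.034 m and angle between each of tube_blue, scanner's own z axis and vertical below 0.1 rad and height (world z) of tube_blue below 0.01 m and x of scanner in the frame of cradle between -0.01 and 0.01 m and y of scanner in the frame of cradle between -0.01 and 0.01 m and z of scanner in the frame of cradle below 0.007 m and linear speed of each of scanner, swab below 0.02 m/s and contact force between the fingers and scanner below 0.2 N); the robot touches nothing.
It fails at once if the yellow-collared tube was moved more than 15 mm or its stopper pushed in (more than 12 mm) (distance of tube_yellow from where it was at the start of the episode above 0.015 m or value of joint stopper_yellow above 0.012 m).
It fails at once if the scanner pushed against a tube (contact force between scanner and tube_blue above 2 N or contact force between scanner and tube_yellow above 2 N).
It fails at once if the reel or the jar was moved more than 30 mm (distance of any of reel, mount_jar from where it was at the start of the episode above 0.03 m).
It also fails if it takes over 72 s, if anything falls off the work surface, if the arm or the gripper's body presses on something with over 40 N, if the wrist force passes 120 N, or if a joint passes its speed limit or range.

## Working session

There is one attempt and no reset: what is moved stays moved. The work goes in short steps, Python scripts to look and compute and a tool call to move; the robot and the scene stay as the last step left them, time stands still between calls to the robot, and variables do not carry over. Pictures are saved under pics/ and viewed, at most 10 in all, crops included, and the job is handed in when it is done.

```bash
ls; mkdir -p pics
```

Run:
```python
from rig import bot
import cv2,numpy as np
s=bot.read_state();print(s['time_s'],s['position'],np.round(s['tcp_rot'],3),s['opening'])
for n in("side","top"):
    c=bot.capture(n);cv2.imwrite(f"pics/{n}0.png",c["color"][:,:,::-1]);print(n,c["K"],c["D"],np.round(c["view"],3))
    np.savez(f"pics/{n}0.npz",**{k:np.array(v) for k,v in c.items()})
```

```text
pics
rig.py
0.0 [ 0.24773753 -0.57300054  0.22156673] [[ 0.918  0.397 -0.   ]
 [ 0.397 -0.918  0.002]
 [ 0.    -0.002 -1.   ]] 0.9999203487660782
side [[540.9761497    0.         280.02993541]
 [  0.         540.9761497  220.33483661]
 [  0.           0.           1.        ]] [-0.00087076  0.          0.          0.          0.        ] [[-0.954 -0.298 -0.015  0.476]
 [ 0.164 -0.567  0.807 -0.212]
 [-0.25   0.768  0.59  -0.872]
 [ 0.     0.     0.     1.   ]]
top [[446.09629018   0.         281.31712518]
 [  0.         446.09629018 207.24616993]
 [  0.           0.           1.        ]] [0.03610276 0.         0.         0.         0.        ] [[-0.012 -1.    -0.014 -0.074]
 [ 0.983 -0.015  0.182 -0.538]
 [-0.182 -0.012  0.983 -0.84 ]
 [ 0.     0.     0.     1.   ]]
```

View pics/side0.png

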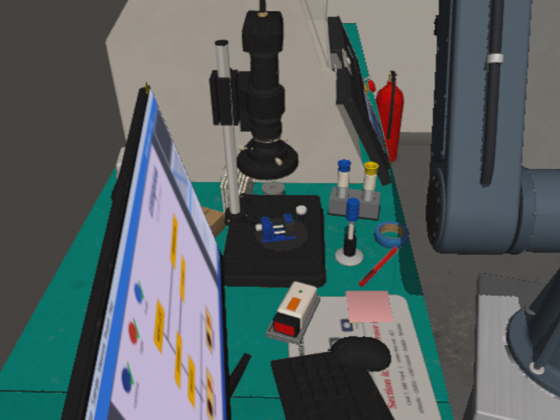

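View pics/top0.png

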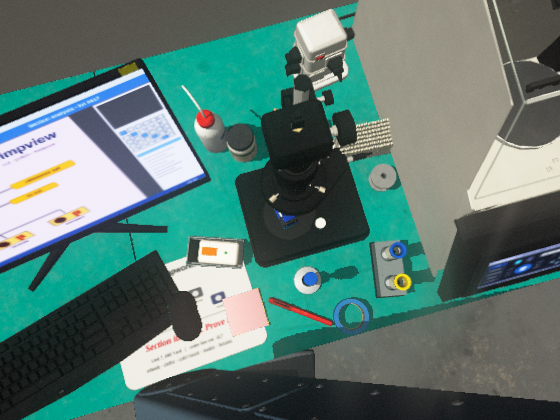

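The side view shows the swab's blue cap at (353,208), the rack tubes at blue (344,166) and yellow (371,170), and the scanner at (293,310) with its red window facing the camera. In the top view the swab is at (311,280), the blue tube at (397,250), yellow at (402,283), and the scanner at (215,251). I'll zoom in on these.

Create h.py:
```python
import numpy as np,cv2
def load(n): return dict(np.load(f"pics/{n}.npz"))
def ray(c,uv):
    p=cv2.undistortPoints(np.array([[uv]],float),c["K"],c["D"])[0,0]
    R=c["view"][:3,:3];o=-R.T@c["view"][:3,3]
    d=R.T@np.array([p[0],-p[1],-1.]);return o,d/np.linalg.norm(d)
def plane(c,uv,z):
    o,d=ray(c,uv);return o+d*(z-o[2])/d[2]
def tri(c1,p1,c2,p2):
    o1,d1=ray(c1,p1);o2,d2=ray(c2,p2)
    t=np.linalg.lstsq(np.c_[d1,-d2],o2-o1,rcond=None)[0]
    a=o1+d1*t[0];b=o2+d2*t[1];return (a+b)/2,np.linalg.norm(a-b)
def proj(c,P):
    q=c["view"][:3,:3]@P+c["view"][:3,3];q=q*[1,-1,-1]
    return cv2.projectPoints(q[None],np.zeros(3),np.zeros(3),c["K"],c["D"])[0][0,0]
```

Run:
```python
from h import *
s=load("side0");t=load("top0")
def crop(c,x,y,w,h,k): return cv2.resize(c["color"][y:y+h,x:x+w,::-1],None,fx=k,fy=k,interpolation=cv2.INTER_CUBIC)
a=crop(s,320,150,80,60,5);b=crop(s,260,195,120,150,4)[:, :400]
A=np.zeros((600,800,3),np.uint8)
A[:300,:400]=a                           # side rack
A[:300,400:]=crop(t,350,230,80,60,5)     # top rack
A[300:,:400]=crop(s,255,275,80,60,5)     # side scanner
A[300:,400:]=crop(t,180,222,80,60,5)     # top scanner
cv2.imwrite("pics/z1.png",A)
for n,c in(("side",s),("top",t)):
    o,_=ray(c,(280,210));print(n,"cam at",o)
    hsv=cv2.cvtColor(c["color"],cv2.COLOR_RGB2HSV)
    for k,lo,hi in(("blue",(105,150,70),(125,255,255)),("yellow",(22,150,100),(35,255,255)),("red",(0,180,100),(6,255,255)),("orange",(7,150,120),(20,255,255))):
        nn,_,st,ce=cv2.connectedComponentsWithStats(cv2.inRange(hsv,lo,hi))
        for i in range(1,nn):
            if st[i,4]>15 and ce[i,0]>180 and ce[i,1]>140: print(n,k,st[i],ce[i].round(1))
```

```text
side cam at [0.27112208 0.69132437 0.69278163]
side blue [338 160  13  12 121] [343.9 165. ]
side blue [346 198  13  24 256] [352.2 208.9]
side blue [284 214   8   9  58] [287.6 217.9]
side blue [260 217  35  26 363] [271.2 231.9]
side blue [218 261   9 159 380] [221.7 344.4]
side yellow [364 161  15  14 145] [370.7 167.6]
side red [360 248  37  38 176] [378.3 266.1]
side red [275 322  19  14 163] [283.9 328.6]
side orange [181 282   3  17  20] [182.8 291. ]
side orange [287 297  13  14 108] [293.2 303.6]
side orange [207 315   3  15  32] [208.1 321.5]
side orange [189 358   4  14  18] [189.4 363.6]
side orange [208 376   4  18  47] [209.3 385.2]
top cam at [ 0.37578758 -0.09181698  0.92273515]
top blue [282 213  13   9  64] [287.4 217.2]
top blue [390 242  17  16 160] [398.2 249.6]
top blue [489 262  19   8  53] [498.2 265.5]
top blue [513 263  20  11 103] [522.6 268.1]
top blue [303 272  14  14 147] [309.8 278.4]
top yellow [394 273  17  17 175] [402.5 281.4]
top red [290 307  42  19 157] [311.5 316. ]
top orange [202 247  15   8 104] [208.4 250.7]
```

View pics/z1.png

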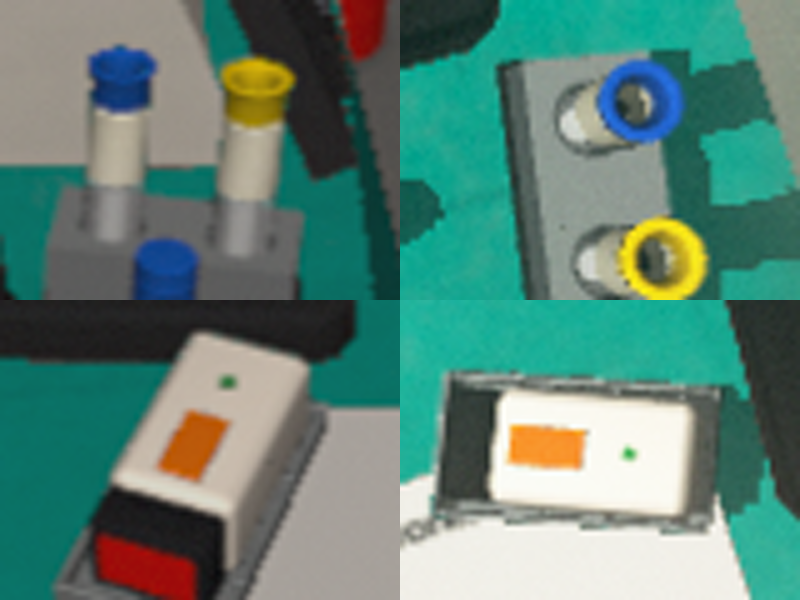

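The zoom shows the blue rim's ring centred at about (398.3,250.1) in top and its ellipse centre at about (344.7,163.1) in side. The scanner's nose points left in the top view (+y), away from the rack, so it needs the half turn.

Run:
```python
from h import *
s=load("side0");t=load("top0");np.set_printoptions(precision=4,suppress=True)
def mask(c,lo,hi,box):
    m=cv2.inRange(cv2.cvtColor(c["color"],cv2.COLOR_RGB2HSV),lo,hi);z=np.zeros_like(m);x,y,w,h=box;z[y:y+h,x:x+w]=m[y:y+h,x:x+w];return z
def hullc(m):
    p=np.argwhere(m)[:,::-1].astype(np.float32);h=cv2.convexHull(p);M=cv2.moments(h);return (M["m10"]/M["m00"],M["m01"]/M["m00"]),h
B=((103,120,50),(128,255,255));Y=((20,120,80),(36,255,255));O=((6,130,110),(20,255,255));G=((45,90,40),(75,255,200));W=((0,0,150),(40,60,255))
cs,_=hullc(mask(s,*B,(340,190,28,40)));ct,_=hullc(mask(t,*B,(298,266,26,26)));print("cap mid",cs,ct,tri(s,cs,t,ct))
rt,h=hullc(mask(t,*B,(385,236,30,26)));print("rim blue top",rt,plane(t,rt,.12),tri(s,(344.7,163.1),t,rt))
yt,_=hullc(mask(t,*Y,(388,268,30,26)));print("rim yel top",yt,plane(t,yt,.12))
os_,_=hullc(mask(s,*O,(280,290,30,30)));ot,_=hullc(mask(t,*O,(198,240,25,20)));print("key",tri(s,os_,t,ot))
gs=(255+228/5,275+82/5);gt=(180+229/5,222+153/5);print("dot",tri(s,gs,t,gt))
wm=mask(t,*W,(188,236,60,32));p=np.argwhere(wm)[:,::-1].astype(np.float32)
r=cv2.minAreaRect(cv2.convexHull(p));print("white rect px",r);print([plane(t,q,.04) for q in cv2.boxPoints(r)])
# cradle outer corners from zoom (top), z=0.012
for q in((448,372),(718,386),(710,528),(440,516)):print("cradle",plane(t,(180+(q[0]-400)/5,222+(q[1]-300)/5),.012))
ws,_=hullc(mask(s,(0,150,80),(8,255,255),(270,318,28,22)));print("window at z=.022",plane(s,ws,.022))
# microscope base corners
for q in((257,265),(370,233)):print("micro base front",plane(t,q,.056))
# stand foot in top
```

```text
cap mid (352.35067437379575, 209.228002569043) (309.93168433451115, 278.42167255594813) (array([ 0.396 , -0.1314,  0.1156]), np.float64(0.001839083190911091))
rim blue top (397.8526748971193, 249.7646090534979) [ 0.4438 -0.2894  0.12  ] (array([ 0.4444, -0.2898,  0.1179]), np.float64(0.0007608168576536554))
rim yel top (402.03003003003, 281.31081081081084) [ 0.3883 -0.2932  0.12  ]
key (array([0.4538, 0.0633, 0.041 ]), np.float64(0.0012765770539054258))
dot (array([0.4502, 0.03  , 0.0396]), np.float64(0.0015087387782697997))
white rect px ((216.0, 253.0), (28.0, 56.0), 90.0)
[array([0.4775, 0.1053, 0.04  ]), array([ 0.4759, -0.0061,  0.04  ]), array([ 0.4207, -0.0063,  0.04  ]), array([0.4223, 0.1038, 0.04  ])]
cradle [0.486  0.1084 0.012 ]
cradle [ 0.4786 -0.0026  0.012 ]
cradle [0.421  0.0004 0.012 ]
cradle [0.4273 0.1101 0.012 ]
window at z=.022 [0.459  0.1046 0.022 ]
micro base front [ 0.4234 -0.033   0.056 ]
micro base front [ 0.4825 -0.2533  0.056 ]
```

The rows are not in the units I measure in: shifts go in units of 5 mm. I convert before sending: -0.3465 m is -69.3, 0.3115 m is 62.3.

Call:
drive_effector:
  rows:
    - {"sx":6,"sy":-6.8,"aperture":1}
    - {"sx":62,"sy":-69.2,"sz":4,"aperture":1}
    - {"sx":62,"sy":-69.2,"sz":4,"aperture":1}
    - {"sx":62,"sy":-69.2,"sz":4,"aperture":1}
    - {"sx":62,"sy":-69.2,"sz":4,"aperture":1}
    - {"sx":62,"sy":-69.2,"sz":4,"aperture":1}
    - {"sx":62,"sy":-69.2,"sz":4,"aperture":1}
    - {"sx":62,"sy":-69.2,"sz":4,"aperture":1}
    - {"sx":62,"sy":-69.2,"sz":4,"aperture":1}
    - {"sx":62,"sy":-69.2,"sz":4,"aperture":1}
    - {"sx":62.3,"sy":-69.3,"sz":4,"aperture":1}
    - {"sx":62.3,"sy":-69.3,"sz":4,"aperture":1}
    - {"sx":62.3,"sy":-69.3,"sz":4,"aperture":1}
    - {"sx":62.3,"sy":-69.3,"sz":4,"aperture":1}
    - {"sx":62.3,"sy":-69.3,"sz":4,"aperture":1}

```text
time_s: 1.6
position: [0.3963, -0.1331, 0.2025]
tcp_rot: [[0.919, 0.395, 0.0], [0.395, -0.919, -0.0], [-0.0, 0.0, -1.0]]
force: [-0.1, 0.1, -0.4]
opening: 1.0
grasp_force: 0.0
```

Create st.py:
```python
from rig import bot;import numpy as np,sys
np.set_printoptions(precision=4,suppress=True)
def go(P,R=None):
    s=bot.read_state();print("t",s["time_s"],"pos",s["position"],"F",s["force"],"M",s["moment"],"op",s["opening"],"g",s["grasp_force"],"j",s["joint_positions"])
    print(s["tcp_rot"]);print("tool delta",s["tcp_rot"].T@(np.array(P)-s["position"]) if isinstance(s["tcp_rot"],np.ndarray) else np.array(s["tcp_rot"]).T@(np.array(P)-np.array(s["position"])))
go([float(a) for a in sys.argv[1:4]])
```

```bash
python3 st.py .396 -.1314 .100
```

```text
t 1.6 pos [ 0.3963 -0.1331  0.2025] F [-0.0757  0.1137 -0.4483] M [ 0.0068  0.0418 -0.042 ] op 0.9996405790792291 g 0.0 j [-33.9662  16.2183 111.716   -0.0052  52.0595  32.7907]
[[ 0.9188  0.3947  0.    ]
 [ 0.3947 -0.9188 -0.0001]
 [-0.      0.0001 -1.    ]]
tool delta [ 0.0004 -0.0017  0.1025]
```

In the tool's units: 0.1025 m is 20.5, 0.08 m is 16.

Call:
drive_effector:
  rows:
    - {"sy":-0.4,"sz":8,"aperture":1}
    - {"sy":-0.4,"sz":16,"aperture":1}
    - {"sy":-0.4,"sz":20.5,"aperture":1}
    - {"sy":-0.4,"sz":20.5,"aperture":1}
    - {"sy":-0.4,"sz":20.5,"aperture":1}
    - {"sy":-0.4,"sz":20.5,"aperture":0}
    - {"sy":-0.4,"sz":20.5,"aperture":0}
    - {"sy":-0.4,"sz":20.5,"aperture":0}
    - {"sy":-0.4,"sz":20.5,"aperture":0}
    - {"sy":-0.4,"sz":20.5,"aperture":0}
    - {"sy":-0.4,"sz":20.5,"aperture":0}
    - {"sy":-0.4,"sz":20.5,"aperture":0}
    - {"sy":-0.4,"sz":20.5,"aperture":0}
    - {"sy":-0.4,"sz":20.5,"aperture":0}
    - {"sy":-0.4,"sz":20.5,"aperture":0}

```text
time_s: 3.1
position: [0.3956, -0.1302, 0.1]
tcp_rot: [[0.918, 0.397, -0.0], [0.397, -0.918, 0.0], [-0.0, -0.0, -1.0]]
force: [0.2, 0.7, -0.3]
opening: 0.266
grasp_force: 30.0
```

```bash
python3 st.py .396 -.1314 .190
```

```text
t 3.1 pos [ 0.3956 -0.1302  0.1   ] F [ 0.2082  0.7485 -0.3001] M [-0.0238 -0.0022 -0.0017] op 0.2658217265280293 g 29.96709826402366 j [-33.6776  27.9606 117.8406  -0.001   34.2066  32.9546]
[[ 0.918   0.3966 -0.0001]
 [ 0.3966 -0.918   0.0001]
 [-0.0001 -0.0001 -1.    ]]
tool delta [-0.0001  0.0012 -0.09  ]
```

In the tool's units: -0.15 m is -30, -0.01 m is -2.

Call:
drive_effector:
  rows:
    - {"sz":-2,"aperture":0}
    - {"sz":-6,"aperture":0}
    - {"sz":-12,"aperture":0}
    - {"sz":-20,"aperture":0}
    - {"sz":-28,"aperture":0}
    - {"sz":-30,"aperture":0}
    - {"sz":-30,"aperture":0}
    - {"sz":-30,"aperture":0}
    - {"sz":-30,"aperture":0}

```text
time_s: 4.0
position: [0.3944, -0.1295, 0.2484]
tcp_rot: [[0.918, 0.396, -0.004], [0.396, -0.918, 0.002], [-0.002, -0.004, -1.0]]
force: [0.0, -0.3, -0.7]
opening: 0.272
grasp_force: 30.0
```

```bash
python3 st.py .444 -.2896 .250
```

```text
t 4.0 pos [ 0.3944 -0.1295  0.2484] F [ 0.0342 -0.3419 -0.6593] M [-0.0474  0.0569  0.0582] op 0.2718618945078833 g 29.969073808752 j [-33.6854  11.8202 108.4279  -0.0027  59.9946  32.9567]
[[ 0.918   0.3965 -0.0035]
 [ 0.3965 -0.918   0.0023]
 [-0.0023 -0.0035 -1.    ]]
tool delta [-0.018   0.1666 -0.0022]
```

In the tool's units: 0.15 m is 30, -0.018 m is -3.6.

Call:
drive_effector:
  rows:
    - {"sx":-3.6,"sy":6,"aperture":0}
    - {"sx":-3.6,"sy":14,"aperture":0}
    - {"sx":-3.6,"sy":22,"aperture":0}
    - {"sx":-3.6,"sy":30,"aperture":0}
    - {"sx":-3.6,"sy":33.3,"aperture":0}
    - {"sx":-3.6,"sy":33.3,"aperture":0}
    - {"sx":-3.6,"sy":33.3,"aperture":0}
    - {"sx":-3.6,"sy":33.3,"aperture":0}
    - {"sx":-3.6,"sy":33.3,"aperture":0}

```text
time_s: 4.9
position: [0.4432, -0.2877, 0.2477]
tcp_rot: [[0.918, 0.397, -0.006], [0.397, -0.918, 0.007], [-0.003, -0.008, -1.0]]
force: [-3.1, 4.3, -1.8]
opening: 0.267
grasp_force: 30.0
```

```bash
python3 st.py .444 -.2896 .250
```

Run:
```python
from rig import bot
import cv2,numpy as np
I=[]
for n,x,y in(("side",310,110),("top",350,215)):
    c=bot.capture(n);np.savez(f"pics/{n}1.npz",**{k:np.array(v) for k,v in c.items()})
    I.append(cv2.resize(c["color"][y:y+120,x:x+80,::-1],None,fx=5,fy=5,interpolation=cv2.INTER_CUBIC))
cv2.imwrite("pics/z2.png",np.hstack(I))
```

```text
t 4.9 pos [ 0.4432 -0.2877  0.2477] F [-3.0841  4.3213 -1.7784] M [0.7027 0.4038 0.1391] op 0.26730279463575857 g 29.969009435735643 j [-45.1328  21.2088  93.8513   0.0322  65.4451  21.4576]
[[ 0.9178  0.3971 -0.0059]
 [ 0.3971 -0.9178  0.0066]
 [-0.0028 -0.0084 -1.    ]]
tool delta [-0.      0.0021 -0.0024]
```

View pics/z2.png

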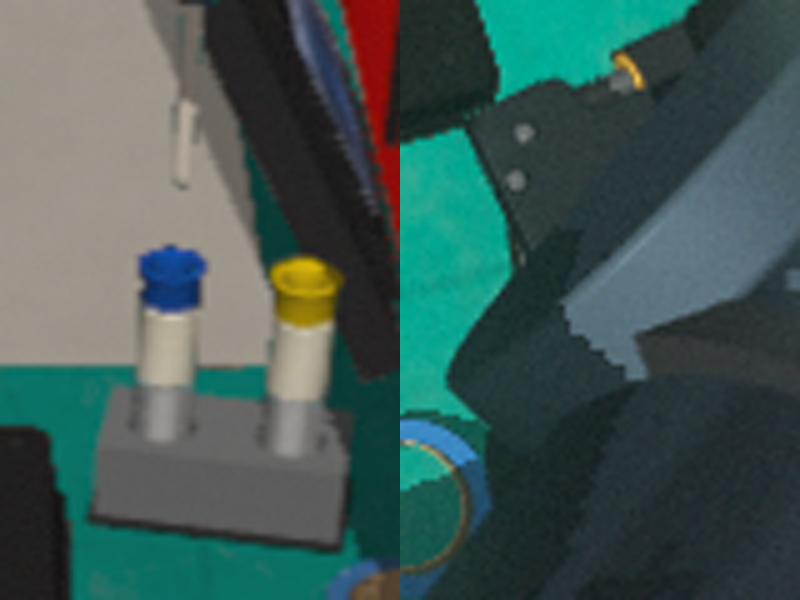

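The side view shows the rod hanging vertically with its tip at about (346,147). The blue rim is at (344.5,163), directly below it. The top view is blocked by the arm. The force reads a few N, so I'll check whether that is transient.

Call:
drive_effector:
  rows:
    - {"aperture":0}
    - {"aperture":0}
    - {"aperture":0}
    - {"aperture":0}

```text
time_s: 5.4
position: [0.4432, -0.2877, 0.248]
tcp_rot: [[0.918, 0.397, -0.005], [0.397, -0.918, 0.006], [-0.003, -0.008, -1.0]]
force: [-3.1, 6.1, -1.6]
opening: 0.27
grasp_force: 30.0
```

```bash
python3 st.py .444 -.2896 .250
```

Run:
```python
from h import *
from rig import bot
s=load("side1");P=bot.read_state()["position"]
print("expected tip px, with tip 90mm below TCP:",proj(s,np.array([P[0],P[1],P[2]-.09])),"rim",proj(s,np.array([.444,-.2896,.12])))
```

```text
t 5.4 pos [ 0.4432 -0.2877  0.248 ] F [-3.0852  6.1074 -1.6368] M [0.6921 0.3784 0.1846] op 0.2700608355808239 g 29.968936541117728 j [-45.1301  21.1775  93.8485   0.0295  65.4445  21.4563]
[[ 0.9177  0.3971 -0.0055]
 [ 0.3972 -0.9177  0.0061]
 [-0.0026 -0.0078 -1.    ]]
tool delta [-0.      0.0021 -0.0021]
expected tip px, with tip 90mm below TCP: [346.31554294 146.73969035] rim [345.09828828 162.33441294]
```

The force is sustained, so the gripper body is touching the machine on the right, at its +x/-y corner. I'll measure the machine's face and the microscope before turning the gripper.

Run:
```python
from h import *
np.set_printoptions(precision=3,suppress=True)
t=load("top0");A=cv2.resize(t["color"][60:320,230:500,::-1],None,fx=2.25,fy=2.25,interpolation=cv2.INTER_CUBIC)
s=load("side0");B=cv2.resize(s["color"][0:260,320:410,::-1],None,fx=2.25,fy=2.25,interpolation=cv2.INTER_CUBIC)
cv2.imwrite("pics/z3.png",np.hstack([A,B[:A.shape[0]]])[:600,:800]);print(A.shape,B.shape)
for z in(0,.2,.3,.4):print(z,[plane(t,q,z)[:2] for q in((375,60),(395,150),(437,290),(468,205))])
```

```text
(585, 608, 3) (585, 202, 3)
0 [array([ 0.876, -0.293]), array([ 0.667, -0.325]), array([ 0.372, -0.392]), array([ 0.545, -0.469])]
0.2 [array([ 0.767, -0.249]), array([ 0.604, -0.275]), array([ 0.373, -0.327]), array([ 0.509, -0.387])]
0.3 [array([ 0.713, -0.227]), array([ 0.573, -0.249]), array([ 0.373, -0.294]), array([ 0.49 , -0.346])]
0.4 [array([ 0.659, -0.206]), array([ 0.541, -0.224]), array([ 0.374, -0.262]), array([ 0.472, -0.305])]
```

View pics/z3.png

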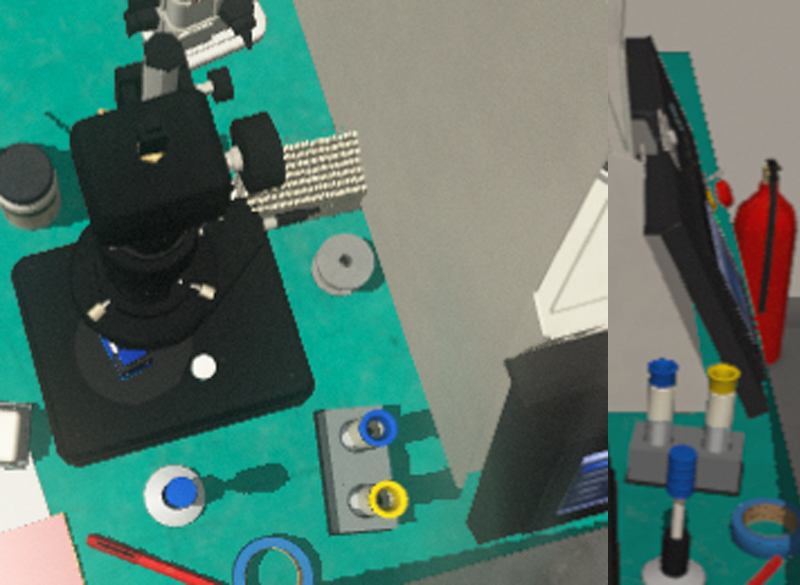

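The wall of the machine is vertical, with its base line through about (0.50,-0.363), running about 12° off x. It lies 84 mm from the tube's axis. I'll back off, turn the closing axis to about -8°, and come back.

In the tool's units: -0.06 m is -12, -0.04 m is -8.

Call:
drive_effector:
  rows:
    - {"sy":-6,"aperture":0}
    - {"sy":-12,"az":-6,"aperture":0}
    - {"sy":-12,"az":-14,"aperture":0}
    - {"sy":-12,"az":-22,"aperture":0}
    - {"sy":-12,"az":-30,"aperture":0}
    - {"sy":-12,"az":-38,"aperture":0}
    - {"sy":-12,"az":-46,"aperture":0}
    - {"sy":-12,"az":-54,"aperture":0}
    - {"sy":-12,"az":-58,"aperture":0}
    - {"sy":-8,"az":-58,"aperture":0}
    - {"sy":-4,"az":-58,"aperture":0}
    - {"az":-58,"aperture":0}
    - {"az":-58,"aperture":0}
    - {"az":-58,"aperture":0}
    - {"az":-58,"aperture":0}
    - {"az":-58,"aperture":0}
    - {"az":-58,"aperture":0}

```text
time_s: 7.1
position: [0.4449, -0.2896, 0.2501]
tcp_rot: [[0.15, 0.989, -0.0], [0.989, -0.15, 0.0], [0.0, -0.0, -1.0]]
force: [-0.1, -0.6, -0.5]
opening: 0.264
grasp_force: 30.0
```

```bash
python3 st.py .444 -.2896 .250
```

Run:
```python
from h import *
from rig import bot
P=np.array(bot.read_state()["position"]);c=bot.capture("side");np.savez("pics/side2.npz",**{k:np.array(v) for k,v in c.items()})
print("expected tip px",proj(c,P-[0,0,.09]),"rim",proj(c,np.array([.444,-.2896,.12])))
cv2.imwrite("pics/z4.png",cv2.resize(c["color"][100:200,310:400,::-1],None,fx=6,fy=6,interpolation=cv2.INTER_CUBIC))
```

```text
t 7.1 pos [ 0.4449 -0.2896  0.2501] F [-0.1173 -0.5804 -0.4889] M [ 0.0022 -0.0548 -0.0094] op 0.26380705356159323 g 29.96897576842457 j [-45.1265  21.0354  93.6793   0.0005  65.2922 -36.5193]
[[ 0.1497  0.9887 -0.0001]
 [ 0.9887 -0.1497  0.0001]
 [ 0.0001 -0.0001 -1.    ]]
tool delta [-0.0002 -0.0009  0.0001]
expected tip px [345.73464021 145.25997018] rim [345.09828828 162.33441294]
```

View pics/z4.png

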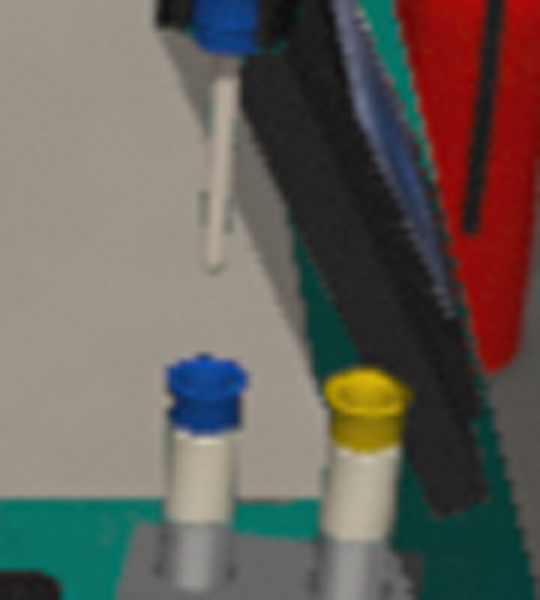

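The contact is gone. The rod's tip is at (345.5,145), where the model predicts it, above the blue rim at (344.5,163). Descending in stages.

Call:
drive_effector:
  rows:
    - {"sz":4,"aperture":0}
    - {"sz":7,"aperture":0}
    - {"sz":9,"aperture":0}
    - {"sz":11,"aperture":0}
    - {"sz":13,"aperture":0}
    - {"sz":15,"aperture":0}
    - {"sz":15,"aperture":0}
    - {"sz":15,"aperture":0}

```text
time_s: 7.95
position: [0.4452, -0.2903, 0.1749]
tcp_rot: [[0.15, 0.989, -0.0], [0.989, -0.15, 0.0], [0.0, -0.0, -1.0]]
force: [-0.2, 0.1, -0.7]
opening: 0.267
grasp_force: 30.0
```

```bash
python3 st.py .444 -.2896 .125
```

```text
t 7.95 pos [ 0.4452 -0.2903  0.1749] F [-0.2482  0.1047 -0.709 ] M [-0.0213 -0.1196  0.0402] op 0.2667350835431763 g 29.968977849930525 j [-45.1644  26.7952  98.327   -0.0005  54.8899 -36.5267]
[[ 0.1502  0.9887 -0.0002]
 [ 0.9887 -0.1502  0.0001]
 [ 0.0001 -0.0002 -1.    ]]
tool delta [ 0.0005 -0.0013  0.0499]
```

Tip is 35 mm inside the tube with no side force. Pushing down.

In the tool's units: 0.051 m is 10.2, 0.05 m is 10.

Call:
drive_effector:
  rows:
    - {"sz":2,"aperture":0}
    - {"sz":4,"aperture":0}
    - {"sz":6,"aperture":0}
    - {"sz":7.2,"aperture":0}
    - {"sz":8.2,"aperture":0}
    - {"sz":9,"aperture":0}
    - {"sz":9.6,"aperture":0}
    - {"sz":10,"aperture":0}
    - {"sz":10.2,"aperture":0}
    - {"sz":10.2,"aperture":0}
    - {"sz":10.2,"aperture":0}

```text
time_s: 9.05
position: [0.4457, -0.2908, 0.125]
tcp_rot: [[0.15, 0.989, 0.001], [0.989, -0.15, -0.002], [-0.001, 0.002, -1.0]]
force: [0.8, -0.0, 7.5]
opening: 0.267
grasp_force: 30.0
```

```bash
python3 st.py .444 -.2896 .125
```

```text
t 9.05 pos [ 0.4457 -0.2908  0.125 ] F [ 0.7619 -0.022   7.526 ] M [-0.0802 -0.2419  0.0111] op 0.2672080680682717 g 29.9804820260033 j [-45.1606  31.209  100.719   -0.0057  47.9494 -36.5273]
[[ 0.15    0.9887  0.0015]
 [ 0.9887 -0.15   -0.0016]
 [-0.0013  0.0017 -1.    ]]
tool delta [ 0.001  -0.0019  0.    ]
```

In the tool's units: 0.002 m is 0.4, 0.001 m is 0.2.

Call:
drive_effector:
  rows:
    - {"sz":0.2,"aperture":0}
    - {"sz":0.4,"aperture":0}
    - {"sz":0.4,"aperture":0}
    - {"sz":0.4,"aperture":0}

```text
time_s: 9.45
position: [0.4463, -0.2915, 0.1248]
tcp_rot: [[0.15, 0.989, 0.003], [0.989, -0.15, -0.003], [-0.003, 0.003, -1.0]]
force: [-0.3, 0.4, 17.8]
opening: 0.268
grasp_force: 30.0
```

```bash
python3 st.py .444 -.2896 .125
```

```text
t 9.45 pos [ 0.4463 -0.2915  0.1248] F [-0.3074  0.3529 17.751 ] M [ 0.1124  0.1705 -0.0942] op 0.2677289203151686 g 29.974579983972944 j [-45.1605  31.2353 100.7063  -0.0243  47.7986 -36.5291]
[[ 0.1498  0.9887  0.003 ]
 [ 0.9887 -0.1498 -0.0034]
 [-0.003   0.0035 -1.    ]]
tool delta [ 0.0015 -0.0025 -0.0002]
```

Seated: the force rose 10 N for 0.2 mm of travel. I'll relax, open only partway because of the yellow tube, and lift.

In the tool's units: -0.11 m is -22, -0.09 m is -18.

Call:
drive_effector:
  rows:
    - {"sz":-0.4,"aperture":0}
    - {"sz":-0.4,"aperture":0}
    - {"sz":-0.4,"aperture":0.45}
    - {"sz":-0.4,"aperture":0.45}
    - {"sz":-0.4,"aperture":0.45}
    - {"sz":-0.4,"aperture":0.45}
    - {"sz":-0.4,"aperture":0.45}
    - {"sz":-2,"aperture":0.45}
    - {"sz":-6,"aperture":0.45}
    - {"sz":-12,"aperture":0.45}
    - {"sz":-18,"aperture":0.45}
    - {"sz":-22,"aperture":0.45}
    - {"sz":-22,"aperture":0.45}
    - {"sz":-22,"aperture":0.45}

```text
time_s: 10.85
position: [0.445, -0.2901, 0.2323]
tcp_rot: [[0.15, 0.989, 0.0], [0.989, -0.15, -0.0], [-0.0, 0.0, -1.0]]
force: [-0.3, 0.6, -1.2]
opening: 0.448
grasp_force: 0.0
```

```bash
python3 st.py .444 -.2896 .125
```

Run:
```python
from h import *
from rig import bot
c=bot.capture("side");np.savez("pics/side3.npz",**{k:np.array(v) for k,v in c.items()})
cv2.imwrite("pics/z5.png",cv2.resize(c["color"][110:210,310:400,::-1],None,fx=6,fy=6,interpolation=cv2.INTER_CUBIC))
```

```text
t 10.85 pos [ 0.445  -0.2901  0.2323] F [-0.2893  0.5513 -1.1895] M [-0.0016 -0.0482 -0.0254] op 0.4480036314139435 g 0.0 j [-45.162   22.2938  94.902   -0.0013  62.7724 -36.5284]
[[ 0.1501  0.9887  0.0004]
 [ 0.9887 -0.1501 -0.0004]
 [-0.0003  0.0004 -1.    ]]
tool delta [ 0.0004 -0.0011  0.1073]
```

View pics/z5.png

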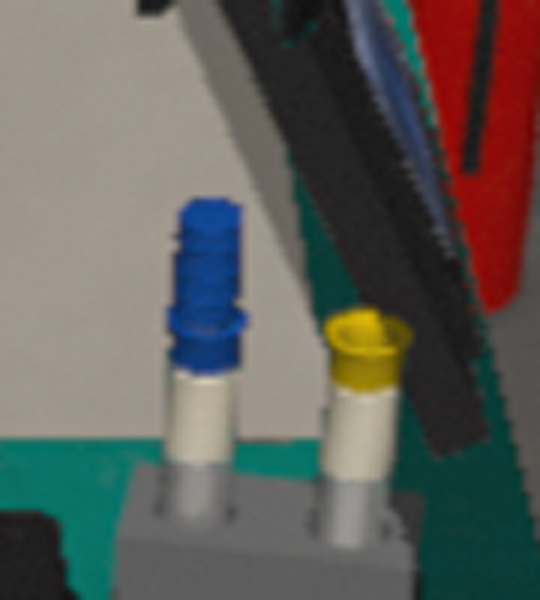

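The swab's cap sits on the blue collar at about (345,163), nothing is leaning, and the gripper is clear. Now I'll cross in front of the microscope to the scanner.

In the tool's units: 0.328 m is 65.6, 0.18 m is 36.

Call:
drive_effector:
  rows:
    - {"sx":6,"sy":-5.2,"aperture":0.45}
    - {"sx":13,"sy":-11.4,"aperture":1}
    - {"sx":19.6,"sy":-17.2,"az":8,"aperture":1}
    - {"sx":19.6,"sy":-17.2,"az":16,"aperture":1}
    - {"sx":19.6,"sy":-17.2,"az":24,"aperture":1}
    - {"sx":19.6,"sy":-17.2,"az":32,"aperture":1}
    - {"sx":19.6,"sy":-17.2,"az":40,"aperture":1}
    - {"sx":19.6,"sy":-17.2,"az":48,"aperture":1}
    - {"sx":19.6,"sy":-17.2,"az":56,"aperture":1}
    - {"sx":28,"sy":-17.8,"az":60,"aperture":1}
    - {"sx":36,"sy":-18.6,"az":60,"aperture":1}
    - {"sx":44,"sy":-19.4,"az":60,"aperture":1}
    - {"sx":52,"sy":-20,"az":60,"aperture":1}
    - {"sx":60,"sy":-20.6,"az":60,"aperture":1}
    - {"sx":65.6,"sy":-21,"az":55,"aperture":1}
    - {"sx":65.6,"sy":-21,"az":47,"aperture":1}
    - {"sx":65.6,"sy":-21,"az":39,"aperture":1}
    - {"sx":65.6,"sy":-21,"az":31,"aperture":1}
    - {"sx":65.6,"sy":-21,"az":23,"aperture":1}
    - {"sx":65.6,"sy":-21,"az":15,"aperture":1}

```text
time_s: 12.9
position: [0.3894, 0.05, 0.2307]
tcp_rot: [[0.395, 0.918, -0.004], [0.918, -0.395, 0.001], [-0.001, -0.004, -1.0]]
force: [0.3, -0.4, -0.4]
opening: 1.0
grasp_force: 0.0
```

```bash
python3 st.py .4535 .054 .08
```

```text
t 12.9 pos [0.3894 0.05   0.2307] F [ 0.3478 -0.4279 -0.4353] M [-0.0608 -0.0764  0.0193] op 0.9996886096270446 g 0.0 j [ -9.0985  11.52   112.5976  -0.0018  56.0923  14.1967]
[[ 0.3955  0.9185 -0.0036]
 [ 0.9185 -0.3955  0.0006]
 [-0.0009 -0.0035 -1.    ]]
tool delta [0.0291 0.0578 0.1505]
```

The rows are not in the units I measure in: shifts go in units of 5 mm. I convert before sending: 0.03 m is 6, 0.15 m is 30.

Call:
drive_effector:
  rows:
    - {"sx":5.82,"sy":11.56,"az":-8,"aperture":1}
    - {"sx":5.82,"sy":11.56,"sz":6,"az":-16,"aperture":1}
    - {"sx":5.82,"sy":11.56,"sz":16,"az":-19.6,"aperture":1}
    - {"sx":5.82,"sy":11.56,"sz":26,"az":-19.6,"aperture":1}
    - {"sx":5.82,"sy":11.56,"sz":30,"az":-19.6,"aperture":1}
    - {"sx":5.82,"sy":11.56,"sz":30,"az":-19.6,"aperture":1}
    - {"sx":5.82,"sy":11.56,"sz":30,"az":-19.6,"aperture":1}

```text
time_s: 13.6
position: [0.4545, 0.0533, 0.0814]
tcp_rot: [[0.07, 0.998, -0.002], [0.998, -0.07, 0.0], [0.0, -0.003, -1.0]]
force: [-0.5, 0.6, -0.1]
opening: 0.999
grasp_force: 0.0
```

```bash
python3 st.py .4535 .054 .016
```

Run:
```python
from rig import bot
import cv2,numpy as np
I=[]
for n,x,y in(("side",245,250),("top",170,205)):
    c=bot.capture(n);I.append(cv2.resize(c["color"][y:y+100,x:x+100,::-1],None,fx=4,fy=4,interpolation=cv2.INTER_CUBIC))
cv2.imwrite("pics/z6.png",np.hstack(I))
```

```text
t 13.6 pos [0.4545 0.0533 0.0814] F [-0.5378  0.6324 -0.0987] M [-0.0629 -0.1216 -0.0039] op 0.9993700486275057 g 0.0 j [ -7.3434  32.0439 112.7219   0.0025  35.3787  -3.3029]
[[ 0.0705  0.9975 -0.0025]
 [ 0.9975 -0.0705  0.0003]
 [ 0.0002 -0.0025 -1.    ]]
tool delta [ 0.0006 -0.0009  0.0654]
```

View pics/z6.png

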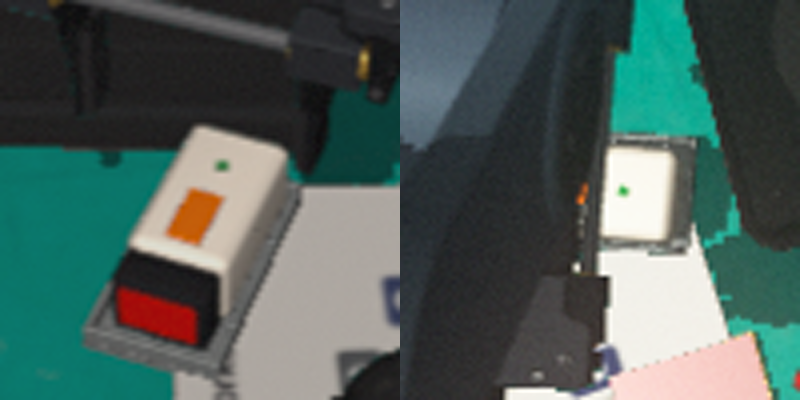

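The side view shows both fingers above and either side of the scanner, at about (266,265) and (323,287). Descend and grip.

Call:
drive_effector:
  rows:
    - {"sz":6,"aperture":1}
    - {"sz":10,"aperture":1}
    - {"sz":12,"aperture":1}
    - {"sz":13,"aperture":1}
    - {"sz":13,"aperture":1}
    - {"sz":13,"aperture":1}
    - {"sz":13,"aperture":0.5}
    - {"sz":13,"aperture":0.5}
    - {"sz":13,"aperture":0.5}
    - {"sz":13,"aperture":0.5}
    - {"sz":13,"aperture":0}
    - {"sz":13,"aperture":0}
    - {"sz":13,"aperture":0}
    - {"sz":13,"aperture":0}
    - {"sz":13,"aperture":0}
    - {"sz":13,"aperture":0}

```text
time_s: 15.3
position: [0.4545, 0.0534, 0.017]
tcp_rot: [[0.07, 0.998, -0.001], [0.998, -0.07, 0.0], [0.0, -0.001, -1.0]]
force: [-2.0, -0.7, 1.7]
opening: 0.524
grasp_force: 29.9
```

```bash
python3 st.py .4535 .054 .016
```

```text
t 15.3 pos [0.4545 0.0534 0.017 ] F [-2.0347 -0.6585  1.7356] M [-0.0711  0.3608  0.0169] op 0.524273882295094 g 29.879423710517585 j [ -7.3386  39.9537 114.38    -0.0007  25.7482  -3.3038]
[[ 0.0704  0.9975 -0.0014]
 [ 0.9975 -0.0704  0.0002]
 [ 0.0001 -0.0014 -1.    ]]
tool delta [ 0.0005 -0.0011  0.001 ]
```

In the tool's units: -0.133 m is -26.6, -0.06 m is -12.

Call:
drive_effector:
  rows:
    - {"sz":-2,"aperture":0}
    - {"sz":-8,"aperture":0}
    - {"sz":-16,"aperture":0}
    - {"sy":-4,"sz":-24,"aperture":0}
    - {"sy":-12,"sz":-26.6,"aperture":0}
    - {"sy":-12,"sz":-26.6,"az":8,"aperture":0}
    - {"sy":-12,"sz":-26.6,"az":16,"aperture":0}
    - {"sy":-12,"sz":-26.6,"az":24,"aperture":0}
    - {"sy":-12,"sz":-26.6,"az":32,"aperture":0}
    - {"sy":-12,"sz":-26.6,"az":40,"aperture":0}
    - {"sy":-12,"sz":-26.6,"az":48,"aperture":0}
    - {"sy":-12,"sz":-26.6,"az":56,"aperture":0}
    - {"sy":-12,"sz":-26.6,"az":64,"aperture":0}
    - {"sx":-8,"sy":-12.6,"sz":-26.6,"az":71,"aperture":0}
    - {"sx":-16,"sy":-13.2,"sz":-26.6,"az":71,"aperture":0}
    - {"sx":-24,"sy":-13.8,"sz":-26.6,"az":71,"aperture":0}
    - {"sx":-32,"sy":-14.4,"sz":-26.6,"az":71,"aperture":0}
    - {"sx":-40,"sy":-15,"sz":-26.6,"az":71,"aperture":0}
    - {"sx":-48,"sy":-15.6,"sz":-26.6,"az":71,"aperture":0}
    - {"sx":-48,"sy":-15.6,"sz":-26.6,"az":71,"aperture":0}

```text
time_s: 17.3
position: [0.3625, -0.187, 0.151]
tcp_rot: [[0.968, 0.252, 0.006], [0.252, -0.968, -0.006], [0.004, 0.008, -1.0]]
force: [-0.1, 0.8, -1.9]
opening: 0.524
grasp_force: 29.9
```

```bash
python3 st.py .36 -.18 .15
```

```text
t 17.3 pos [ 0.3625 -0.187   0.151 ] F [-0.1154  0.825  -1.8779] M [-0.0118  0.0109  0.0069] op 0.5244347497007977 g 29.87903920467943 j [-43.0444  21.02   116.7022  -0.0654  41.7949  32.3889]
[[ 0.9676  0.2523  0.0056]
 [ 0.2523 -0.9676 -0.0063]
 [ 0.0039  0.0075 -1.    ]]
tool delta [-0.0007 -0.0074  0.001 ]
```

In the tool's units: 0.071 m is 14.2, 0.06 m is 12.

Call:
drive_effector:
  rows:
    - {"az":8,"aperture":0}
    - {"az":16,"aperture":0}
    - {"az":24,"aperture":0}
    - {"az":32,"aperture":0}
    - {"az":40,"aperture":0}
    - {"az":48,"aperture":0}
    - {"az":56,"aperture":0}
    - {"sz":4,"az":64,"aperture":0}
    - {"sz":8,"az":67,"aperture":0}
    - {"sz":12,"az":67,"aperture":0}
    - {"sz":14.2,"az":67,"aperture":0}
    - {"sz":14.2,"az":67,"aperture":0}
    - {"sz":14.2,"az":67,"aperture":0}
    - {"sz":14.2,"az":67,"aperture":0}

```text
time_s: 18.7
position: [0.3611, -0.1808, 0.0798]
tcp_rot: [[0.615, -0.788, 0.001], [-0.788, -0.615, -0.001], [0.002, -0.0, -1.0]]
force: [0.3, -0.2, -1.5]
opening: 0.529
grasp_force: 29.9
```

```bash
python3 st.py .36 -.18 .079
```

Run:
```python
from rig import bot
from h import *
s=bot.read_state();R=np.array(s["tcp_rot"]);P=np.array(s["position"])
x=R[:,0];w=P+.0505*x+R[:,2]*(.014-.019)   # window
d=np.array([.4447,-.2898,.084])-w
y=np.cross(-R[:,2],x);print("window",w,"label in window frame",d@x,d@y,d@-R[:,2],"yaw",np.degrees(np.arctan2(x[1],x[0])))
c=bot.capture("side");np.savez("pics/side4.npz",**{k:np.array(v) for k,v in c.items()})
t=bot.capture("top");I=[cv2.resize(q["color"][y:y+120,x:x+100,::-1],None,fx=4,fy=4,interpolation=cv2.INTER_CUBIC) for q,x,y in((c,310,140),(t,330,220))]
cv2.imwrite("pics/z7.png",np.hstack(I))
```

```text
t 18.7 pos [ 0.3611 -0.1808  0.0798] F [ 0.2915 -0.2345 -1.4917] M [ 0.0798  0.0143 -0.0011] op 0.5292191900883308 g 29.880061405710876 j [-42.5548  30.1539 120.5281   0.0073  29.2149  99.453 ]
[[ 0.6155 -0.7882  0.0014]
 [-0.7882 -0.6155 -0.0012]
 [ 0.0018 -0.0004 -1.    ]]
tool delta [-0.0013  0.0004  0.0008]
window [ 0.39213756 -0.22057362  0.08486014] label in window frame 0.08691044082076817 -0.0011790526167259677 -0.0010131132011080893 yaw -52.01420809235749
```

View pics/z7.png

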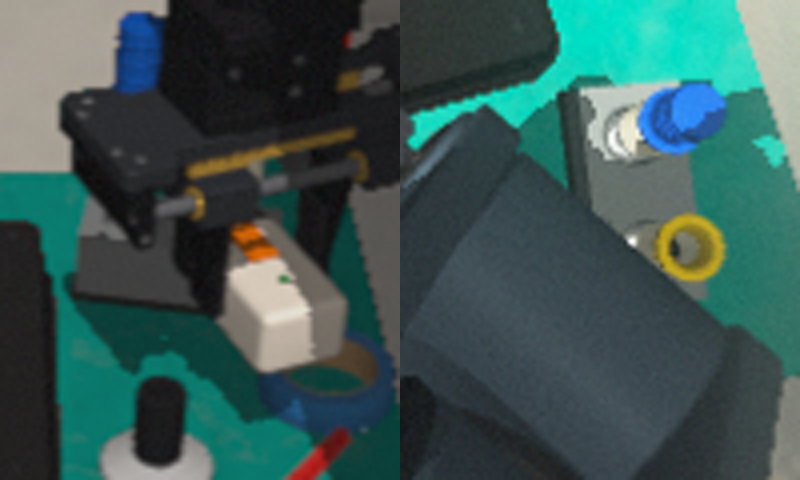

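The scanner is held level with its nose toward the blue tube. Calculated offset at the label: 87 mm away, about 1 mm off both ways. I'll hold, then check pitch from the key and dot pixels.

Call:
drive_effector:
  rows:
    - {"aperture":0}
    - {"aperture":0}
    - {"aperture":0}
    - {"aperture":0}
    - {"aperture":0}
    - {"aperture":0}
    - {"aperture":0}
    - {"aperture":0}
    - {"aperture":0}
    - {"aperture":0}
    - {"aperture":0}
    - {"aperture":0}
    - {"aperture":0}
    - {"aperture":0}
    - {"aperture":0}
    - {"aperture":0}

```text
time_s: 20.4
position: [0.3605, -0.1806, 0.0791]
tcp_rot: [[0.615, -0.788, 0.0], [-0.788, -0.615, 0.0], [0.0, -0.0, -1.0]]
force: [0.0, -0.2, -1.1]
opening: 0.527
grasp_force: 29.9
```

```bash
python3 st.py .36 -.18 .15
```

Run:
```python
from rig import bot
from h import *
c=load("side4");s=bot.read_state();R=np.array(s["tcp_rot"]);P=np.array(s["position"])
Rp=np.array([[.0704,.9975,0],[.9975,-.0704,0],[0,0,-1]]);Pp=np.array([.4545,.0534,.017])
for n,q,seen in(("key",[.4538,.0633,.041],(310+255/4,140+241/4)),("dot",[.4502,.03,.0396],(310+286/4,140+280/4))):
    print(n,proj(c,P+R@Rp.T@(np.array(q)-Pp)),seen)
```

```text
t 20.4 pos [ 0.3605 -0.1806  0.0791] F [ 0.0026 -0.2316 -1.1212] M [0.1232 0.0066 0.0068] op 0.5269824153498988 g 29.880054867826402 j [-42.5911  30.2505 120.5614   0.0008  29.1877  99.4429]
[[ 0.6152 -0.7884  0.    ]
 [-0.7884 -0.6152  0.    ]
 [ 0.     -0.     -1.    ]]
tool delta [-0.0008  0.     -0.0709]
key [372.58008692 200.92443544] (373.75, 200.25)
dot [380.46415521 210.89800028] (381.5, 210.0)
```

Key and dot pixels agree within about 1 px, so the scanner has not slipped. I'll return by the reverse path.

In the tool's units: -0.071 m is -14.2, -0.05 m is -10.

Call:
drive_effector:
  rows:
    - {"sz":-4,"aperture":0}
    - {"sz":-10,"az":-5,"aperture":0}
    - {"sz":-14.2,"az":-13,"aperture":0}
    - {"sz":-14.2,"az":-21,"aperture":0}
    - {"sz":-14.2,"az":-29,"aperture":0}
    - {"sz":-14.2,"az":-37,"aperture":0}
    - {"sz":-14.2,"az":-45,"aperture":0}
    - {"sz":-14.2,"az":-53,"aperture":0}
    - {"sz":-14.2,"az":-61,"aperture":0}
    - {"sz":-14.2,"az":-67,"aperture":0}
    - {"sz":-14.2,"az":-67,"aperture":0}
    - {"sz":-14.2,"az":-67,"aperture":0}
    - {"sz":-14.2,"az":-67,"aperture":0}

```text
time_s: 21.7
position: [0.3604, -0.1806, 0.15]
tcp_rot: [[0.966, 0.257, -0.0], [0.257, -0.966, 0.0], [-0.0, -0.0, -1.0]]
force: [-0.8, 0.7, -1.8]
opening: 0.529
grasp_force: 29.9
```

```bash
python3 st.py .395 .06 .15
```

```text
t 21.7 pos [ 0.3604 -0.1806  0.15  ] F [-0.7535  0.6622 -1.7986] M [ 0.0187  0.0441 -0.0042] op 0.5291496383374541 g 29.880170607939363 j [-42.5924  21.0011 117.0682   0.0018  41.9371  32.5299]
[[ 0.9665  0.2567 -0.0001]
 [ 0.2567 -0.9665  0.0001]
 [-0.     -0.0001 -1.    ]]
tool delta [ 0.0952 -0.2236  0.    ]
```

In the tool's units: -0.2236 m is -44.72, -0.187 m is -37.4.

Call:
drive_effector:
  rows:
    - {"sx":3.2,"sy":-7.4,"aperture":0}
    - {"sx":6.4,"sy":-15,"aperture":0}
    - {"sx":9.6,"sy":-22.4,"aperture":0}
    - {"sx":12.8,"sy":-30,"aperture":0}
    - {"sx":16,"sy":-37.4,"aperture":0}
    - {"sx":19,"sy":-44.72,"aperture":0}
    - {"sx":19,"sy":-44.72,"az":-8,"aperture":0}
    - {"sx":19,"sy":-44.72,"az":-16,"aperture":0}
    - {"sx":19,"sy":-44.72,"az":-24,"aperture":0}
    - {"sx":19,"sy":-44.72,"az":-32,"aperture":0}
    - {"sx":19,"sy":-44.72,"az":-40,"aperture":0}
    - {"sx":19,"sy":-44.72,"az":-48,"aperture":0}
    - {"sx":19,"sy":-44.72,"az":-56,"aperture":0}
    - {"sx":19,"sy":-44.72,"az":-64,"aperture":0}
    - {"sx":19,"sy":-44.72,"az":-71.1,"aperture":0}
    - {"sx":19,"sy":-44.72,"az":-71.1,"aperture":0}
    - {"sx":19,"sy":-44.72,"az":-71.1,"aperture":0}
    - {"sx":19,"sy":-44.72,"az":-71.1,"aperture":0}

```text
time_s: 23.5
position: [0.3946, 0.0599, 0.1501]
tcp_rot: [[0.071, 0.997, 0.0], [0.997, -0.071, 0.0], [0.0, 0.0, -1.0]]
force: [-1.1, -0.0, -1.4]
opening: 0.524
grasp_force: 29.9
```

```bash
python3 st.py .4545 .0534 .017
```

```text
t 23.5 pos [0.3946 0.0599 0.1501] F [-1.0799 -0.0287 -1.4243] M [-0.0353 -0.0895  0.0017] op 0.5240260372462825 g 29.880100451409817 j [ -7.5151  20.7497 117.6082   0.0033  41.6407  -3.4582]
[[ 0.0708  0.9975  0.    ]
 [ 0.9975 -0.0708  0.    ]
 [ 0.      0.     -1.    ]]
tool delta [-0.0023  0.0602  0.1331]
```

In the tool's units: 0.1325 m is 26.5, 0.13 m is 26.

Call:
drive_effector:
  rows:
    - {"sx":-0.4,"sy":6,"aperture":0}
    - {"sx":-0.4,"sy":11.9,"sz":4,"aperture":0}
    - {"sx":-0.4,"sy":11.9,"sz":12,"aperture":0}
    - {"sx":-0.4,"sy":11.9,"sz":20,"aperture":0}
    - {"sx":-0.4,"sy":11.9,"sz":22,"aperture":0}
    - {"sx":-0.4,"sy":11.9,"sz":22,"aperture":0}
    - {"sx":-0.4,"sy":11.9,"sz":22,"aperture":0}
    - {"sx":-0.4,"sy":11.9,"sz":24,"aperture":0}
    - {"sx":-0.4,"sy":11.9,"sz":25,"aperture":0}
    - {"sx":-0.4,"sy":11.9,"sz":26,"aperture":0}
    - {"sx":-0.4,"sy":11.9,"sz":26.5,"aperture":0}
    - {"sx":-0.4,"sy":11.9,"sz":26.5,"aperture":0}
    - {"sx":-0.4,"sy":11.9,"sz":26.5,"aperture":0}

```text
time_s: 24.8
position: [0.4538, 0.0538, 0.0176]
tcp_rot: [[0.069, 0.998, -0.0], [0.998, -0.069, 0.0], [0.0, -0.0, -1.0]]
force: [-0.3, 0.6, -1.6]
opening: 0.525
grasp_force: 29.9
```

```bash
python3 st.py .4545 .0534 .017
```

```text
t 24.8 pos [0.4538 0.0538 0.0176] F [-0.2868  0.5825 -1.6248] M [-0.0175 -0.1172 -0.0361] op 0.5250273935040999 g 29.880197974853218 j [ -7.2911  39.8594 114.5299  -0.0001  25.6131  -3.3551]
[[ 0.0686  0.9976 -0.    ]
 [ 0.9976 -0.0686  0.    ]
 [ 0.     -0.     -1.    ]]
tool delta [-0.0004  0.0008  0.0006]
```

Free hang to the last half millimetre. Release and rise.

Call:
drive_effector:
  rows:
    - {"sz":0.1,"aperture":0}
    - {"sz":0.1,"aperture":0}
    - {"sz":0.1,"aperture":0.7}
    - {"sz":0.1,"aperture":0.7}
    - {"sz":0.1,"aperture":1}
    - {"sz":0.1,"aperture":1}
    - {"sz":0.1,"aperture":1}
    - {"sz":0.1,"aperture":1}
    - {"aperture":1}
    - {"sz":-4,"aperture":1}
    - {"sz":-12,"aperture":1}
    - {"sy":-6,"sz":-20,"aperture":1}
    - {"sy":-14,"sz":-28,"aperture":1}
    - {"sy":-14,"sz":-34,"aperture":1}
    - {"sy":-14,"sz":-34,"aperture":1}
    - {"sy":-14,"sz":-34,"aperture":1}

```text
time_s: 26.4
position: [0.3846, 0.0586, 0.1883]
tcp_rot: [[0.069, 0.998, 0.003], [0.998, -0.069, -0.0], [-0.0, 0.003, -1.0]]
force: [0.1, -0.5, 0.7]
opening: 1.003
grasp_force: 0.0
```

```bash
python3 st.py .4545 .0534 .017
```

Run:
```python
from rig import bot
from h import *
c=bot.capture("side");t=bot.capture("top")
I=[cv2.resize(q["color"][y:y+w*6//5,x:x+w,::-1],(400,480),interpolation=cv2.INTER_CUBIC) for q,x,y,w in((c,250,140,170),(t,170,205,120))]
cv2.imwrite("pics/z8.png",np.hstack(I))
```

```text
t 26.4 pos [0.3846 0.0586 0.1883] F [ 0.1187 -0.4874  0.714 ] M [-0.0462 -0.0775  0.0533] op 1.0027912977996392 g 0.0 j [ -7.9195  15.5212 116.5152  -0.001   47.7781  -3.9852]
[[ 0.0686  0.9976  0.0032]
 [ 0.9976 -0.0686 -0.0005]
 [-0.0002  0.0032 -1.    ]]
tool delta [-0.0003  0.0695  0.1715]
```

View pics/z8.png

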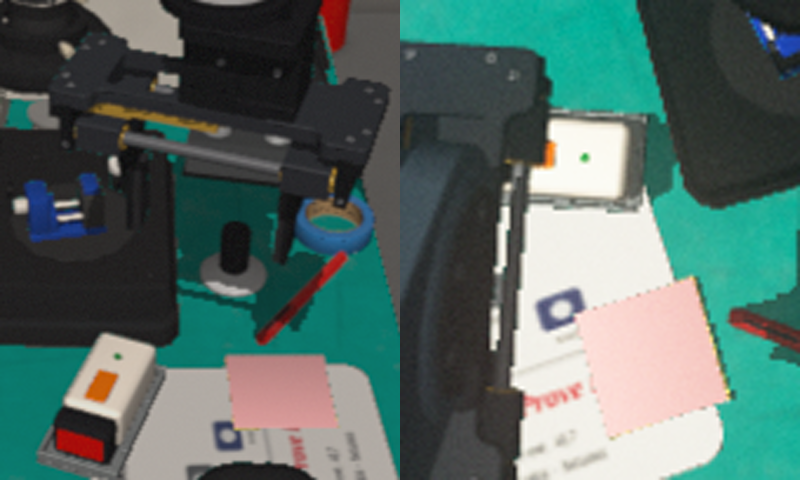

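The scanner lies flat inside its cradle, at about (293,308) in the side view, and the gripper is clear and touching nothing. I'll settle the arm and hand in.

Call:
drive_effector:
  rows:
    - {"aperture":1}
    - {"aperture":1}
    - {"aperture":1}
    - {"aperture":1}

```text
time_s: 26.9
position: [0.3838, 0.0587, 0.1871]
tcp_rot: [[0.069, 0.998, -0.001], [0.998, -0.069, 0.0], [0.0, -0.001, -1.0]]
force: [0.3, -0.8, 0.4]
opening: 0.999
grasp_force: 0.0
```

```bash
python3 -c "
from rig import bot;print(bot.hand_in())"
```

```text
the job is handed in; nothing more can be done
None
```

I handed the job in at about 27 s, with no verdict returned: the swab sits home in the blue-collared tube, the scanner was held on its label at about 87 mm for over a second and is back flat in its cradle, and the gripper body touched the machine wall on the right once, at about 7 N, before I turned it clear.

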